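Tip the used oil filter into the drain rack

TASK

Drain the tall oil filter: without gripping or lifting it, push it near its top so that it tips over onto its side between the two guide bars of its own lane, open end towards the rack's end wall, then push it along the lane until its open end is up against that wall. Leave the short filter standing and everything else on the bench where it is.

Things in the scene. Friction and masses are not known exactly. Their poses are not given: they have to be found in the camera images.
- rack: Fixed aluminium drain rack, 300 x 220 mm, long along its x, which runs along two lanes towards the end wall. Origin: centre of underside; z up. Floor plate's top at z 6. Lane centre lines at y +50 and -50. The filters stand on bare floor from x -146 to -56. Low lips round it: tops at z 12 (rear), z 20 (sides).
- bars_a (a point): Point on the floor, on the centre line of the lane at the rack's y +50, level with the rear ends of its guide bars (rack x -56). Each lane has two round guide bars of 12 mm diameter, lying along it 34 mm either side of its centre line, tops 18 mm above the rack's underside, running from here to the end wall.
- bars_b (a point): The same point of the other lane (rack y -50).
- wall (a point): Middle of the foot of the end wall's inner face, at floor level (rack x 140, y 0, z 6). The wall is 220 mm wide; its top is 51 mm above the rack's underside. Three walls of the same height, 4 mm thick, run from it along the lanes back to rack x -50: at y 0, 108 and -108.
- tall_filter: Tall oil filter, dark steel cylinder 76 mm wide, 115 mm high, 0.3 to 0.65 kg. Starts upright in either lane, behind the bars, axis within 5 mm of the lane's centre line. Origin: centre of its closed end, on which it stands; z along its axis to the open end. Pushed near the top towards the wall its foot stops on the bar ends, it tips past 33 degrees, falls, and lies about 65 mm short of the wall.
- tall_mouth (a point): Centre of the open end of the tall filter (the end with black rubber seal, bright plate and centre hole), on its axis, 115 mm from the closed end.
- tall_mid (a point): Middle of the tall filter, on its axis, halfway along its length.
- short_filter: The short oil filter, same look, 68 mm diameter, 80 mm high, standing in the other lane of the rack. To be left standing. Origin: centre of its underside, z up.
- drain_plug: Steel drain plug standing on its head on the rack's floor between the two filters and a little behind: round head 22 mm wide, 28 mm high in all. Origin: centre of its underside. Leave alone.
- fluid_tin: Blue rectangular tin with yellow cap, 60 x 95 x 172 mm, standing on the bench. Origin: centre of underside. Leave alone.
- spray_can: Upright spray can, 54 mm diameter, 180 mm high. Origin: centre of underside. Leave alone.
- spanner: Steel spanner lying flat on the bench, 200 mm long along its x. Leave alone.
- screwdriver: Screwdriver lying on the bench, 190 mm long along its x. Leave alone.
- gauge: Round pressure gauge lying face up, 56 mm diameter, 20 mm high with a brass stub. Origin: centre of underside. Leave alone.
- deep_socket: Deep steel socket standing on the bench beyond the rack's end wall, 28 mm diameter, 55 mm high. Origin: centre of underside. Leave alone.
Things that resemble listed ones, but are neither listed nor needed, are in the scene too. Leave any green look-alike of the short_filter alone.

How it is judged:
By the outcome, as a careful person would: the job done as asked, in the order asked, and still so for the second after the job is handed in, with the robot touching nothing.
It also fails if it takes over 42 s, if anything falls off the work surface, if the arm or the gripper's body presses on something with over 40 N, if the wrist force passes 120 N, or if a joint passes its speed limit or range.

ROBOT

A 6-joint arm with a two-finger parallel gripper is mounted at the origin on the work surface. World frame = base frame: x ahead of the robot, y to its left, z up, the work surface at z = 0. Lengths are in m, angles in degrees, forces in N, time in s.
With the tool pointing down it reaches from about 0.25 to 0.8 m from the base axis. Payload 3.9 kg.
Tool frame: the origin (TCP) lies between the finger pads; the fingertips stand 8 mm ahead of it and the grasp point (between the pads) lies 11 mm behind it (ctrl.tip_extent is the distance from the TCP to the fingertips, in m); z points along the fingers, y is the line along which they close (so a half turn about z gives the same grasp; the last joint's range is limited). The gripper opens to 85 mm and grips with 20 to 120 N. Pads are 22 mm wide; open, the fingers measure 114 mm over their backs; the gripper's body (76 mm by 85 mm) begins 54 mm behind the grasp point. The pads swing forward as they close: fully open they stand 13 mm farther back than shut.
Start: joints at [70.932, 14.897, -7.913, 67.191, 0, 90], TCP at [0.172, 0.496, 0.239] pointing down, gripper open.
Joint ranges: [-159.42, 159.42], [-47.68, 98.78], [-73.54, 78.23], [-108.79, 121.32], [-90, 84.71], [-180, 180]. Speed limits (degrees/s): [147.25, 147.25, 180, 180, 180, 180].

INTERFACE

Orientations are given as [roll, pitch, yaw] about the fixed x, y, z axes, in that order (R = Rz(yaw) Ry(pitch) Rx(roll)).
In Python, from plant import ctrl, viewer, sign_off, spot_in gives the robot as it stands.
- The arm moves only by the tool carry_out, never from a script. Its argument "targets" is a list of rows, each an object of numbers: "ax", "ay", "az": the turn, a rotation vector about the tool's x, y, z in rad; "dx", "dy", "dz": the shift along the tool's x, y, z in mm; "fingers": the finger opening in mm, from 0 to 85.4. In form: [{"ax": .., "ay": .., "az": .., "dx": .., "dy": .., "dz": .., "fingers": ..}, ...]. A call has 1 to 20 rows; each row is the pose to reach, as a shift and turn from the pose commanded when the call began, along the tool's axes at that moment; what a row does not reach only later rows make up. A row lasts 1/10 s, in which the tool goes at most 50 mm and 8.59 degrees, less where a joint would pass 70% of its speed; a pose out of reach is approached as far as the arm can. A call with a gripper value outside its range is refused whole. The fingers move at their own pace and stop on an object; "newtons" is the grip in N (left out, the last holds). Time passes only in rows, so rows that repeat a pose let the fingers close. It gives the time, the measured TCP pose, the force, the opening and the grip force at its end, in the units of the state.
- ctrl.observe(): the state, without advancing time (a new reading comes with each control period).
- viewer.snapshot(name): name is "scene" or "top" or "wrist"; returns (picture, depth): 400x640x3 uint8, blue, green, red; 400x640 float32, m along the optical axis (not along the pixel's ray), 0 where there is no reading.
- viewer.get_calibration(name): a dict with "fx", "fy", "cx", "cy" (pixels), "rvec" (rotation vector, rad) and "tvec" (3), from world to camera coordinates, as OpenCV has them; the wrist camera has in their place "tool_from_camera" (4x4, takes a point from camera to tool coordinates, whose origin is the TCP and whose axes are the flange's). Camera axes: x right, y down, z forward; pixel columns grow to the right and rows downward; lengths in m; the calibration is good to about 2 mm. A picture is of the moment at which its call begins: read the wrist's pose just before it. get_calibration takes no time and is no camera call.
- sign_off(): hands the job in; it is judged then, once.
Trained networks look in the newest picture that a camera, given by its name, has taken for a name from the list of things; names that differ only in an ending like _2 or _b are one class to them, and where a whole thing is asked for, a point or a joint stands for the part that bears it (a point fixed in the world has none). Each returns a list of dicts, best first, with "conf" (0 to 1); they miss things now and then, are a little off and sometimes report something else, mostly with a low value. They report only what shows in the picture. A call takes as long as a camera call. They do not tell look-alikes from the thing itself.
- spot_in(camera, label): "position" ([x, y, z] in m, in world coordinates, good to about 4 mm: the middle of the surface that is visible of it).
The state is a dict: "clock": time; "q": joint angles; "qd": joint speeds; "tau": joint torques, N m; "tcp_pos": TCP position; "orientation": TCP orientation; "force": force on the tool from outside, world axes, zero at the start; "torque": the same for the moment, N m; "finger_gap": finger opening in m; "finger_force": force on a finger pad.
Only numpy, scipy, OpenCV 4.12 (cv2) and the standard library are available. Lean on these libraries where they do the work, as an engineer would, in place of code of your own. Each camera call takes 0.05 s, during which the arm holds its last target. There are 200 camera calls.

## Working session

There is one attempt and no reset: what is moved stays moved. The work goes in short steps, Python scripts to look and compute and a tool call to move; the robot and the scene stay as the last step left them, time stands still between calls to the robot, and variables do not carry over. Pictures are saved under pics/ and viewed, at most 10 in all, crops included, and the job is handed in when it is done.

Besides the shell and the picture viewer there is one more tool, called after "Request:" in YAML: its name, and indented under it one key for each argument. carry_out: Moves the arm, as the interface text tells. Its arguments: {"type":"object","properties":{"targets":{"type":"array","items":{"type":"object","properties":{"ax":{"type":"number"},"ay":{"type":"number"},"az":{"type":"number"},"dx":{"type":"number"},"dy":{"type":"number"},"dz":{"type":"number"},"fingers":{"type":"number"}}}},"newtons":{"type":"number"}},"required":["targets"]}

```bash
mkdir -p pics; ls
cat > h.py <<'E'
import numpy as np,cv2
from scipy.spatial.transform import Rotation as R
from plant import ctrl,viewer,sign_off,spot_in
def world(cam,d):
    c=viewer.get_calibration(cam);v,u=np.mgrid[:400,:640]
    P=np.stack([(u-c['cx'])*d/c['fx'],(v-c['cy'])*d/c['fy'],d],-1)
    Rm=cv2.Rodrigues(np.array(c['rvec'],float))[0]
    return (P-np.array(c['tvec']).ravel())@Rm
E
python3 - <<'E'
from h import *
s=ctrl.observe();print(s['clock'],s['tcp_pos'],s['orientation'])
for cam in ['scene','top']:
    p,d=viewer.snapshot(cam);cv2.imwrite(f'pics/{cam}.png',p);np.save(cam,d)
    for l in ['tall_filter','tall_mouth','short_filter','rack','drain_plug']:
        for r in spot_in(cam,l)[:3]: print(cam,l,np.round(r['position'],3),round(r['conf'],2))
E
```

```text
pics
0.0 [0.17130616 0.49556236 0.23848241] [-1.79890850e+02  1.04043304e-03  1.60930933e+02]
scene tall_filter [ 0.635 -0.092  0.109] 0.88
scene tall_mouth [ 0.629 -0.094  0.115] 0.59
scene tall_mouth [0.648 0.458 0.151] 0.33
scene short_filter [ 0.529 -0.084  0.087] 0.68
scene short_filter [ 0.398 -0.199  0.071] 0.59
scene short_filter [0.484 0.388 0.026] 0.5
scene rack [0.594 0.032 0.008] 0.63
scene drain_plug [0.486 0.392 0.024] 0.45
top tall_filter [ 0.614 -0.112  0.121] 0.77
top tall_filter [0.582 0.011 0.007] 0.66
top tall_mouth [ 0.612 -0.109  0.12 ] 0.81
top short_filter [ 0.382 -0.21   0.078] 0.67
top short_filter [ 0.514 -0.094  0.086] 0.62
top rack [0.583 0.014 0.008] 0.59
top drain_plug [ 0.56  -0.143  0.013] 0.38
```

View pics/top.png

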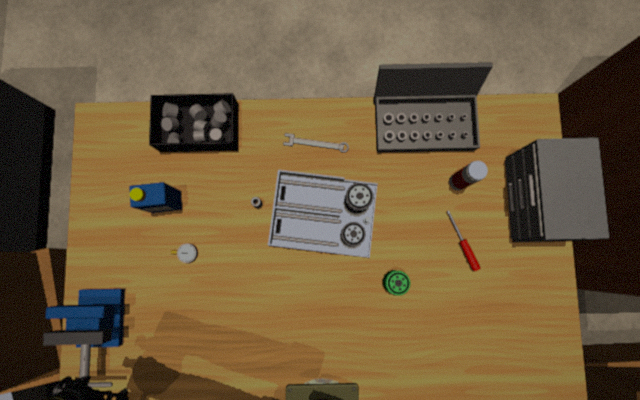

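View pics/scene.png

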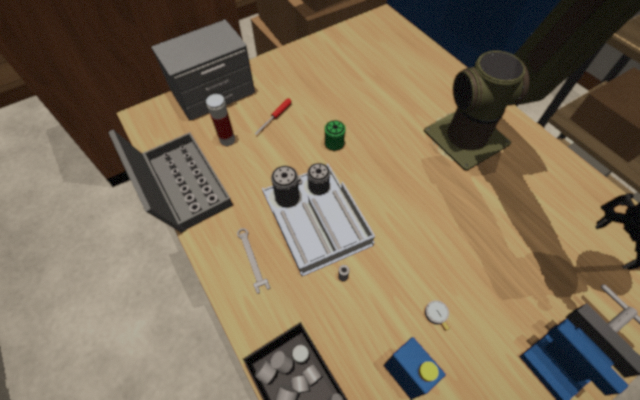

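The top picture shows the tall filter at (359,196) in the far lane and the short one at (352,233). The end wall is at the left (~275,210), so the lanes run towards +y, and the green look-alike is at (397,283). Next I'll get exact geometry from depth.

Run:
```python
from h import *
for cam in ['top','scene']:
    W=world(cam,np.load(cam+'.npy')).reshape(-1,3)
    b=lambda c,r,z0,z1:W[(np.hypot(W[:,0]-c[0],W[:,1]-c[1])<r)&(W[:,2]>z0)&(W[:,2]<z1)]
    for n,c,z in [('tall',(.614,-.112),.121),('short',(.514,-.094),.086)]:
        t=b(c,.055,z-.01,z+.012);(x,y),r=cv2.minEnclosingCircle(t[:,:2].astype(np.float32));print(cam,n,len(t),x,y,r,np.median(t[:,2]))
    m=W[(abs(W[:,0]-.58)<.17)&(abs(W[:,1]-.04)<.2)&(W[:,2]>.004)&(W[:,2]<.06)]
    r=cv2.minAreaRect(m[:,:2].astype(np.float32));print(cam,r,len(m))
    w=m[(m[:,2]>.042)&(m[:,1]>-.04)];r=cv2.minAreaRect(w[:,:2].astype(np.float32));print('walls',r,np.percentile(w[:,2],90),len(w))
    if cam=='top':
        print(cv2.boxPoints(r))
p=cv2.imread('pics/top.png')[160:270,255:395];cv2.imwrite('pics/crop.png',cv2.resize(p,None,fx=5.4,fy=5.4,interpolation=cv2.INTER_CUBIC))
```

```text
top tall 605 0.6205086708068848 -0.1139528676867485 0.03863149508833885 0.12100169715245991
top short 474 0.5196082592010498 -0.09676644206047058 0.03448962792754173 0.08577267146026718
top ((0.5801658630371094, 0.03990870714187622), (0.33940690755844116, 0.39982134103775024), 0.04007670283317566) 6489
walls ((0.595463216304779, 0.07107005268335342), (0.2486860156059265, 0.22074516117572784), 82.09966278076172) 0.05539091643275383 511
[[ 0.46904722 -0.03692202]
 [ 0.68769723 -0.06726353]
 [ 0.72187924  0.17906213]
 [ 0.5032292   0.20940363]]
scene tall 512 0.6232957243919373 -0.11402566730976105 0.039510082453489304 0.12014213594486962
scene short 377 0.5222562551498413 -0.09540428966283798 0.034747038036584854 0.0846166835861667
scene ((0.5869258642196655, 0.0386008620262146), (0.32049235701560974, 0.3977537751197815), 0.3497440814971924) 5918
walls ((0.596608579158783, 0.07116399705410004), (0.2517334222793579, 0.22168870270252228), 82.49683380126953) 0.05291337973379679 671
```

View pics/crop.png

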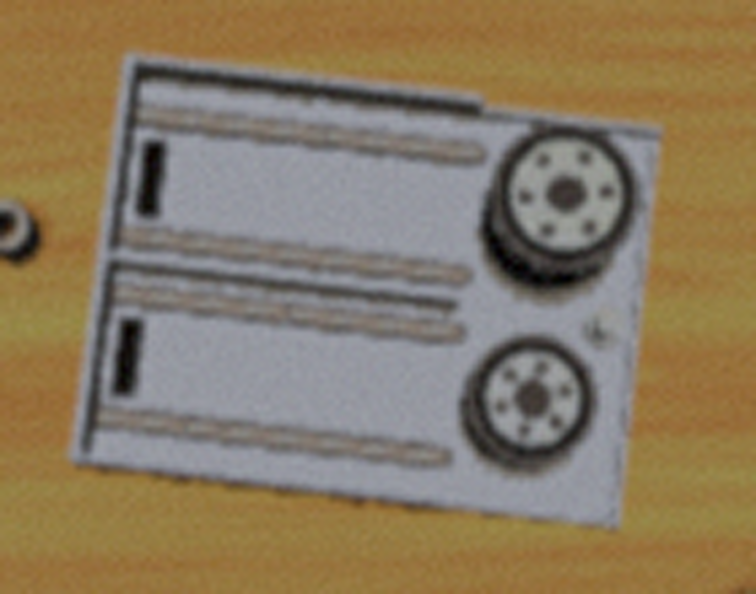

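The crop shows both filters upright behind the bars, the plug at (600,330) between and behind them, and the socket just beyond the end wall, which spoiled the wall fit. I'll refine the rack pose with the socket excluded.

Run:
```python
from h import *
for cam in ['top','scene']:
    W=world(cam,np.load(cam+'.npy')).reshape(-1,3)
    tall=np.array([.6215,-.114]);short=np.array([.521,-.096])
    m=W[(abs(W[:,0]-.58)<.17)&(abs(W[:,1]-.04)<.2)]
    w=m[(m[:,2]>.035)&(m[:,2]<.06)&(np.hypot(*(m[:,:2]-tall).T)>.06)&(np.hypot(*(m[:,:2]-short).T)>.055)]
    n,l=0,0
    im=np.zeros((400,400),np.uint8);ij=((w[:,:2]-[.38,-.16])*1000).astype(int).clip(0,399);im[ij[:,0],ij[:,1]]=255
    im=cv2.dilate(im,np.ones((7,7)));k,lab,st,_=cv2.connectedComponentsWithStats(im)
    i=1+st[1:,4].argmax();w=w[lab[ij[:,0],ij[:,1]]==i]
    (c,sz,a)=cv2.minAreaRect(w[:,:2].astype(np.float32));print(cam,len(w),c,sz,a)
    for a in [a if a>45 else a+90]:
        t=np.radians(a);u=np.array([np.cos(t),np.sin(t)]);v=np.array([-u[1],u[0]])
        q=(w[:,:2])@np.c_[u,v];print('u',np.percentile(q[:,0],[0,2,98,100]),'v',np.percentile(q[:,1],[0,2,98,100]))
        e=q[q[:,0]>q[:,0].max()-.012];print('end', np.polyfit(e[:,1],e[:,0],1),np.median(e[:,0]))
        print('tall',tall@u,tall@v,'short',short@u,short@v)
s=spot_in('top','deep_socket')
print([(np.round(r['position'],3),r['conf']) for r in s[:2]])
```

```text
top 571 (0.590170681476593, 0.03388752043247223) (0.19505272805690765, 0.22061526775360107) 81.92639923095703
u [0.01891183 0.0241897  0.21339812 0.21396458] v [-0.68986945 -0.68899772 -0.4695586  -0.4692542 ]
end [-3.62060649e-05  2.10285852e-01] 0.20995587078627873
tall -0.025583481091289866 -0.6313507230495992 short -0.021876617114030245 -0.5293188203943311
scene 797 (0.5914138555526733, 0.03500964492559433) (0.19784817099571228, 0.22136101126670837) 82.13450622558594
u [0.01668996 0.02309023 0.21275205 0.21453814] v [-0.69173931 -0.69137967 -0.47216581 -0.47037828]
end [0.00249985 0.2120782 ] 0.21131792180818376
tall -0.027876469244927933 -0.6312536356033419 short -0.023799035128869418 -0.5292358698415432
[(array([0.621, 0.177, 0.055]), 0.53), (array([0.58 , 0.014, 0.006]), 0.17)]
```

```bash
cat >> h.py <<'E'
t=np.radians(82.0);U=np.array([np.cos(t),np.sin(t),0]);V=np.array([-U[1],U[0],0])
Rt=np.c_[U,-V,[0,0,-1]]
def go(u,v,z):
    s=ctrl.observe();R0=R.from_euler('xyz',s['orientation'],degrees=True)
    p=np.array(s['tcp_pos']);d=R0.inv().apply(u*U+v*V+[0,0,z]-p)*1000
    print('t',s['clock'],'uvz',p@U,p@V,p[2],'F',np.round(s['force'],1),'gap',s['finger_gap'])
    print('shift',np.round(d,1),'turn',np.round((R0.inv()*R.from_matrix(Rt)).as_rotvec(),3))
E
python3 - <<'E'
from h import *
print(ctrl.tip_extent);go(-.115,-.631,.239)
E
```

```text
0.008
t 0.65 uvz 0.5152457885801246 -0.10080825384363452 0.23934161609962312 F [ 0.7 -0.2  0.9] gap 0.08517365369099443
shift [-6.414e+02 -5.167e+02  3.000e-01] turn [ 0.    -0.     1.378]
```

Request:
carry_out:
  targets:
    - {"dx": -10, "dy": -8, "az": 0.03, "fingers": 0}
    - {"dx": -30, "dy": -24, "az": 0.08, "fingers": 0}
    - {"dx": -60, "dy": -48, "az": 0.15, "fingers": 0}
    - {"dx": -95, "dy": -77, "az": 0.22, "fingers": 0}
    - {"dx": -130, "dy": -105, "az": 0.3, "fingers": 0}
    - {"dx": -165, "dy": -133, "az": 0.38, "fingers": 0}
    - {"dx": -200, "dy": -161, "az": 0.46, "fingers": 0}
    - {"dx": -235, "dy": -189, "az": 0.54, "fingers": 0}
    - {"dx": -270, "dy": -218, "az": 0.62, "fingers": 0}
    - {"dx": -305, "dy": -246, "az": 0.7, "fingers": 0}
    - {"dx": -340, "dy": -274, "az": 0.78, "fingers": 0}
    - {"dx": -375, "dy": -302, "az": 0.86, "fingers": 0}
    - {"dx": -410, "dy": -330, "az": 0.94, "fingers": 0}
    - {"dx": -445, "dy": -359, "az": 1.02, "fingers": 0}
    - {"dx": -480, "dy": -387, "az": 1.1, "fingers": 0}
    - {"dx": -520, "dy": -419, "az": 1.18, "fingers": 0}
    - {"dx": -560, "dy": -451, "az": 1.26, "fingers": 0}
    - {"dx": -600, "dy": -483, "az": 1.33, "fingers": 0}
    - {"dx": -627, "dy": -505, "az": 1.378, "fingers": 0}
    - {"dx": -641, "dy": -517, "az": 1.378, "fingers": 0}

```text
$.targets[0]: bad value
```

```bash
python3 -c "
from h import *
go(-.115,-.631,.119)"
```

```text
t 0.65 uvz 0.5152457885801246 -0.10080825384363452 0.23934161609962312 F [ 0.7 -0.2  0.9] gap 0.08517365369099443
shift [-641.4 -516.7  120.3] turn [ 0.    -0.     1.378]
```

Request:
carry_out:
  targets:
    - {"dx": -10, "dy": -8, "dz": 0, "ax": 0, "ay": 0, "az": 0.03, "fingers": 0}
    - {"dx": -30, "dy": -24, "dz": 0, "ax": 0, "ay": 0, "az": 0.08, "fingers": 0}
    - {"dx": -60, "dy": -48, "dz": 0, "ax": 0, "ay": 0, "az": 0.15, "fingers": 0}
    - {"dx": -95, "dy": -77, "dz": 0, "ax": 0, "ay": 0, "az": 0.22, "fingers": 0}
    - {"dx": -130, "dy": -105, "dz": 0, "ax": 0, "ay": 0, "az": 0.3, "fingers": 0}
    - {"dx": -165, "dy": -133, "dz": 0, "ax": 0, "ay": 0, "az": 0.38, "fingers": 0}
    - {"dx": -200, "dy": -161, "dz": 0, "ax": 0, "ay": 0, "az": 0.46, "fingers": 0}
    - {"dx": -235, "dy": -189, "dz": 0, "ax": 0, "ay": 0, "az": 0.54, "fingers": 0}
    - {"dx": -270, "dy": -218, "dz": 0, "ax": 0, "ay": 0, "az": 0.62, "fingers": 0}
    - {"dx": -305, "dy": -246, "dz": 0, "ax": 0, "ay": 0, "az": 0.7, "fingers": 0}
    - {"dx": -340, "dy": -274, "dz": 0, "ax": 0, "ay": 0, "az": 0.78, "fingers": 0}
    - {"dx": -375, "dy": -302, "dz": 0, "ax": 0, "ay": 0, "az": 0.86, "fingers": 0}
    - {"dx": -410, "dy": -330, "dz": 0, "ax": 0, "ay": 0, "az": 0.94, "fingers": 0}
    - {"dx": -445, "dy": -359, "dz": 0, "ax": 0, "ay": 0, "az": 1.02, "fingers": 0}
    - {"dx": -480, "dy": -387, "dz": 0, "ax": 0, "ay": 0, "az": 1.1, "fingers": 0}
    - {"dx": -520, "dy": -419, "dz": 0, "ax": 0, "ay": 0, "az": 1.18, "fingers": 0}
    - {"dx": -560, "dy": -451, "dz": 0, "ax": 0, "ay": 0, "az": 1.26, "fingers": 0}
    - {"dx": -600, "dy": -483, "dz": 0, "ax": 0, "ay": 0, "az": 1.33, "fingers": 0}
    - {"dx": -627, "dy": -505, "dz": 0, "ax": 0, "ay": 0, "az": 1.378, "fingers": 0}
    - {"dx": -641, "dy": -517, "dz": 0, "ax": 0, "ay": 0, "az": 1.378, "fingers": 0}

```text
clock: 2.65
tcp_pos: [0.6091, -0.2059, 0.2386]
orientation: [180.0, 0.1, 81.7]
force: [-1.3, 1.1, -0.7]
finger_gap: -0.0002
finger_force: 0.0
```

```bash
python3 -c "
from h import *
go(-.115,-.631,.119)"
```

```text
t 2.65 uvz -0.11911095200985959 -0.6318451569693797 0.2386321622002554 F [-1.3  1.1 -0.7] gap -0.00023184276534298328
shift [  4.2  -0.9 119.6] turn [ 0.     0.001 -0.006]
```

Go down, then take a look from the cameras before pushing.

Request:
carry_out:
  targets:
    - {"dx": 0, "dy": 0, "dz": 20, "ax": 0, "ay": 0, "az": 0, "fingers": 0}
    - {"dx": 0, "dy": 0, "dz": 55, "ax": 0, "ay": 0, "az": 0, "fingers": 0}
    - {"dx": 0, "dy": 0, "dz": 90, "ax": 0, "ay": 0, "az": 0, "fingers": 0}
    - {"dx": 0, "dy": 0, "dz": 112, "ax": 0, "ay": 0, "az": 0, "fingers": 0}
    - {"dx": 0, "dy": 0, "dz": 120, "ax": 0, "ay": 0, "az": 0, "fingers": 0}
    - {"dx": 0, "dy": 0, "dz": 120, "ax": 0, "ay": 0, "az": 0, "fingers": 0}

```text
clock: 3.25
tcp_pos: [0.6071, -0.202, 0.1183]
orientation: [-179.8, -0.0, 81.9]
force: [0.5, 1.0, 0.4]
finger_gap: 0.0003
finger_force: 0.0
```

```bash
python3 -c "
from h import *
go(-.075,-.631,.119)
p,d=viewer.snapshot('scene');cv2.imwrite('pics/s2.png',cv2.resize(p[100:300,220:420],None,fx=3,fy=3))"
```

```text
t 3.25 uvz -0.1155491618097259 -0.6292866597239005 0.11827716675296004 F [0.5 1.  0.4] gap 0.0002997994377325388
shift [40.6  1.7 -0.7] turn [-0.003 -0.    -0.001]
```

View pics/s2.png

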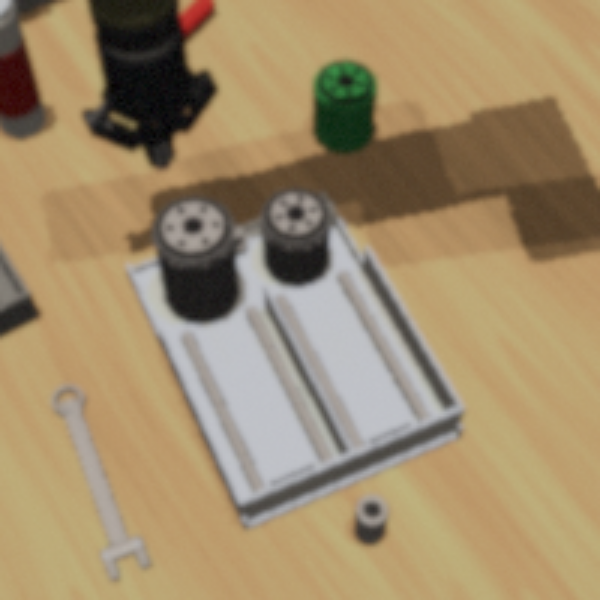

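The fingertips at (160,155) are behind the tall filter (195,225) in line with its lane, and nothing else is near. Now the tipping push.

Request:
carry_out:
  targets:
    - {"dx": 15, "dy": 1.5, "dz": 0, "ax": 0, "ay": 0, "az": 0, "fingers": 0}
    - {"dx": 30, "dy": 1.5, "dz": 0, "ax": 0, "ay": 0, "az": 0, "fingers": 0}
    - {"dx": 36, "dy": 1.5, "dz": 0, "ax": 0, "ay": 0, "az": 0, "fingers": 0}
    - {"dx": 42, "dy": 1.5, "dz": 0, "ax": 0, "ay": 0, "az": 0, "fingers": 0}
    - {"dx": 48, "dy": 1.5, "dz": 0, "ax": 0, "ay": 0, "az": 0, "fingers": 0}
    - {"dx": 54, "dy": 1.5, "dz": 0, "ax": 0, "ay": 0, "az": 0, "fingers": 0}
    - {"dx": 60, "dy": 1.5, "dz": 0, "ax": 0, "ay": 0, "az": 0, "fingers": 0}
    - {"dx": 66, "dy": 1.5, "dz": 0, "ax": 0, "ay": 0, "az": 0, "fingers": 0}
    - {"dx": 70, "dy": 1.5, "dz": 0, "ax": 0, "ay": 0, "az": 0, "fingers": 0}

```text
clock: 4.2
tcp_pos: [0.6197, -0.132, 0.1193]
orientation: [-180.0, -0.0, 82.0]
force: [0.6, -2.0, 2.5]
finger_gap: -0.0002
finger_force: 1.6
```

```bash
python3 -c "
from h import *
go(-.02,-.631,.119)
p,d=viewer.snapshot('scene');cv2.imwrite('pics/s3.png',cv2.resize(p[100:300,220:420],None,fx=3,fy=3))"
```

```text
t 4.2 uvz -0.04448705734796359 -0.6320575589370604 0.11926892790297827 F [ 0.6 -2.   2.5] gap -0.00017647989968046275
shift [24.5 -1.1  0.3] turn [-0.    -0.001 -0.   ]
```

View pics/s3.png

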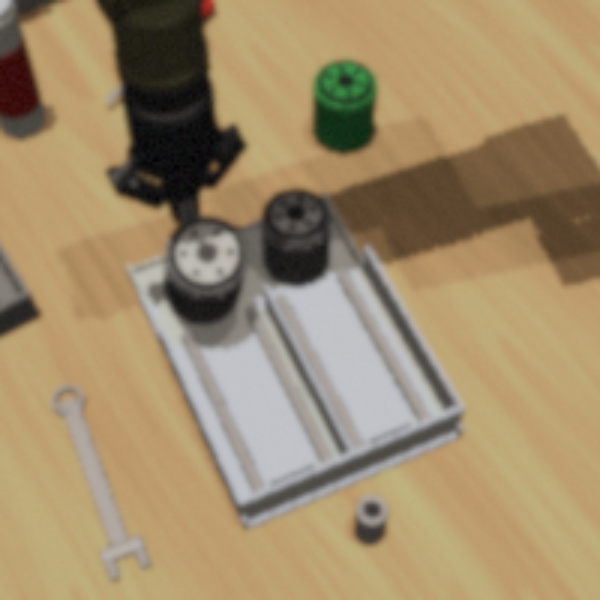

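The filter is tilting straight towards the wall, its top at (208,255). I'll carry on past the balance point.

Request:
carry_out:
  targets:
    - {"dx": 5, "dy": -1, "dz": 0, "ax": 0, "ay": 0, "az": 0, "fingers": 0}
    - {"dx": 10, "dy": -1, "dz": 0, "ax": 0, "ay": 0, "az": 0, "fingers": 0}
    - {"dx": 15, "dy": -1, "dz": 0, "ax": 0, "ay": 0, "az": 0, "fingers": 0}
    - {"dx": 20, "dy": -1, "dz": 0, "ax": 0, "ay": 0, "az": 0, "fingers": 0}
    - {"dx": 25, "dy": -1, "dz": 0, "ax": 0, "ay": 0, "az": 0, "fingers": 0}
    - {"dx": 30, "dy": -1, "dz": 0, "ax": 0, "ay": 0, "az": 0, "fingers": 0}
    - {"dx": 34, "dy": -1, "dz": 0, "ax": 0, "ay": 0, "az": 0, "fingers": 0}
    - {"dx": 34, "dy": -1, "dz": 0, "ax": 0, "ay": 0, "az": 0, "fingers": 0}
    - {"dx": 20, "dy": -1, "dz": 0, "ax": 0, "ay": 0, "az": 0, "fingers": 0}
    - {"dx": -5, "dy": -1, "dz": 0, "ax": 0, "ay": 0, "az": 0, "fingers": 0}
    - {"dx": -35, "dy": -1, "dz": 0, "ax": 0, "ay": 0, "az": 0, "fingers": 0}
    - {"dx": -35, "dy": -1, "dz": 0, "ax": 0, "ay": 0, "az": 0, "fingers": 0}

```text
clock: 5.45
tcp_pos: [0.6131, -0.1717, 0.1193]
orientation: [180.0, 0.1, 81.7]
force: [0.3, 1.1, -0.2]
finger_gap: -0.0002
finger_force: 0.0
```

```bash
python3 -c "
from h import *
go(-.08,-.631,.054)
p,d=viewer.snapshot('scene');cv2.imwrite('pics/s4.png',cv2.resize(p[100:300,220:420],None,fx=3,fy=3))
for l in ['tall_mid','tall_mouth','tall_filter']:
  for r in spot_in('scene',l)[:2]: q=np.array(r['position']);print(l,q@U,q@V,q[2],r['conf'])
W=world('scene',d).reshape(-1,3);u,v,z=W@U,W@V,W[:,2]
k=(abs(v+.631)<.045)&(u>-.03)&(u<.2)&(z>.065)&(z<.1);print(k.sum(),np.percentile(u[k],[0,2,50,98,100]),np.median(v[k]),z[k].max())
k=k&(z>.077);print(np.polyfit(u[k],v[k],1))
"
```

```text
t 5.45 uvz -0.08473553547650382 -0.6310314044720207 0.11930704003666903 F [ 0.3  1.1 -0.2] gap -0.00015541026406630463
shift [ 4.9 -0.1 65.3] turn [ 0.     0.002 -0.005]
tall_mid 0.08767316986478893 -0.638916141043455 0.0771 0.71
tall_mouth 0.08969545793256009 -0.6389348752621572 0.0774 0.63
tall_mouth 0.12180581737192137 -0.5670665594569637 0.0093 0.53
tall_filter 0.08973239295424176 -0.641353270557425 0.0713 0.69
851 [0.01557244 0.01969428 0.07853132 0.13120453 0.13374626] -0.6354680603858373 0.0861564776435079
[-0.00963355 -0.63277794]
```

View pics/s4.png

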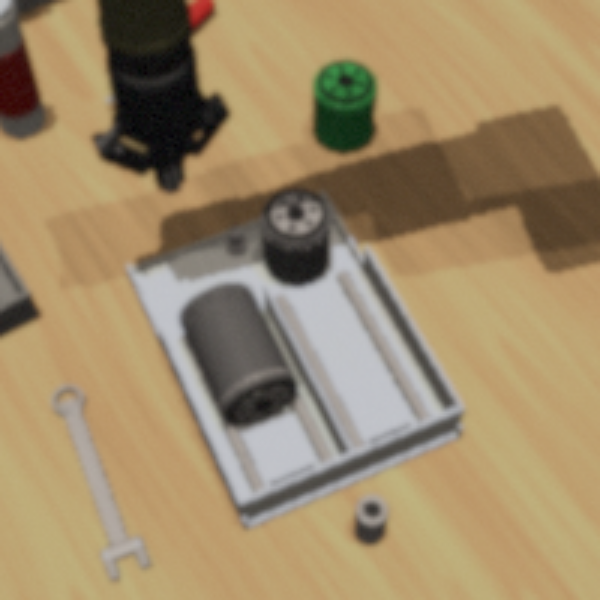

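The filter lies in its lane between the bars with its open end (258,400) towards the wall. The short filter and the plug haven't moved. Next: descend, then push along the lane.

Request:
carry_out:
  targets:
    - {"dx": 0, "dy": 0, "dz": 20, "ax": 0, "ay": 0, "az": 0, "fingers": 0}
    - {"dx": 0, "dy": 0, "dz": 45, "ax": 0, "ay": 0, "az": 0, "fingers": 0}
    - {"dx": 0, "dy": 0, "dz": 60, "ax": 0, "ay": 0, "az": 0, "fingers": 0}
    - {"dx": 10, "dy": 0, "dz": 63, "ax": 0, "ay": 0, "az": 0, "fingers": 0}
    - {"dx": 30, "dy": 0, "dz": 63, "ax": 0, "ay": 0, "az": 0, "fingers": 0}
    - {"dx": 55, "dy": 0, "dz": 63, "ax": 0, "ay": 0, "az": 0, "fingers": 0}
    - {"dx": 75, "dy": 0, "dz": 63, "ax": 0, "ay": 0, "az": 0, "fingers": 0}
    - {"dx": 83, "dy": 0, "dz": 63, "ax": 0, "ay": 0, "az": 0, "fingers": 0}
    - {"dx": 89, "dy": 0, "dz": 63, "ax": 0, "ay": 0, "az": 0, "fingers": 0}
    - {"dx": 95, "dy": 0, "dz": 63, "ax": 0, "ay": 0, "az": 0, "fingers": 0}
    - {"dx": 102, "dy": 0, "dz": 63, "ax": 0, "ay": 0, "az": 0, "fingers": 0}
    - {"dx": 109, "dy": 0, "dz": 63, "ax": 0, "ay": 0, "az": 0, "fingers": 0}
    - {"dx": 116, "dy": 0, "dz": 63, "ax": 0, "ay": 0, "az": 0, "fingers": 0}
    - {"dx": 123, "dy": 0, "dz": 63, "ax": 0, "ay": 0, "az": 0, "fingers": 0}
    - {"dx": 130, "dy": 0, "dz": 63, "ax": 0, "ay": 0, "az": 0, "fingers": 0}
    - {"dx": 137, "dy": 0, "dz": 63, "ax": 0, "ay": 0, "az": 0, "fingers": 0}
    - {"dx": 144, "dy": 0, "dz": 63, "ax": 0, "ay": 0, "az": 0, "fingers": 0}
    - {"dx": 150, "dy": 0, "dz": 63, "ax": 0, "ay": 0, "az": 0, "fingers": 0}
    - {"dx": 155, "dy": 0, "dz": 63, "ax": 0, "ay": 0, "az": 0, "fingers": 0}
    - {"dx": 155, "dy": 0, "dz": 63, "ax": 0, "ay": 0, "az": 0, "fingers": 0}

```text
clock: 7.65
tcp_pos: [0.6361, -0.0149, 0.0572]
orientation: [179.9, 0.1, 81.9]
force: [-0.6, -4.0, 3.3]
finger_gap: 0.0003
finger_force: 1.9
```

```bash
python3 -c "
from h import *
go(.082,-.631,.056)
p,d=viewer.snapshot('scene');cv2.imwrite('pics/s5.png',cv2.resize(p[100:300,220:420],None,fx=3,fy=3))
W=world('scene',d).reshape(-1,3);u,v,z=W@U,W@V,W[:,2]
k=(abs(v+.631)<.03)&(u>.02)&(u<.23)&(z>.06)&(z<.085);print(k.sum(),np.percentile(u[k],[0,2,98,100]),np.median(v[k]))
"
```

```text
t 7.65 uvz 0.07380015235658736 -0.6319485853211619 0.05722939812200192 F [-0.6 -4.   3.3] gap 0.0003461609967936116
shift [ 8.2 -1.   1.2] turn [ 0.002  0.002 -0.001]
928 [0.07152059 0.08579521 0.20013823 0.20219105] -0.6337961827002281
```

View pics/s5.png

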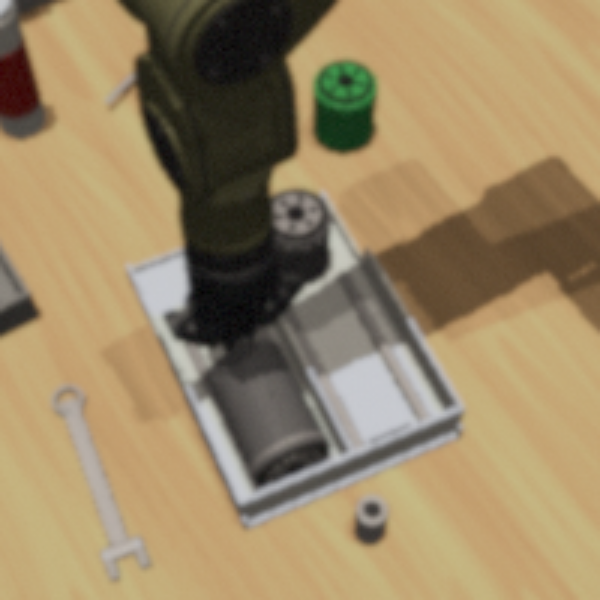

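The filter is sliding straight, and its open end (290,460) is about 8 mm short of the wall. Finishing in small steps, watching the force.

Request:
carry_out:
  targets:
    - {"dx": 3, "dy": 0, "dz": 0, "ax": 0, "ay": 0, "az": 0, "fingers": 0}
    - {"dx": 5, "dy": 0, "dz": 0, "ax": 0, "ay": 0, "az": 0, "fingers": 0}
    - {"dx": 7, "dy": 0, "dz": 0, "ax": 0, "ay": 0, "az": 0, "fingers": 0}
    - {"dx": 7, "dy": 0, "dz": 0, "ax": 0, "ay": 0, "az": 0, "fingers": 0}

```text
clock: 8.1
tcp_pos: [0.6369, -0.0085, 0.0571]
orientation: [179.9, 0.1, 81.9]
force: [-0.4, -5.8, 3.9]
finger_gap: -0.0
finger_force: 2.8
```

Request:
carry_out:
  targets:
    - {"dx": 1, "dy": 0, "dz": 0, "ax": 0, "ay": 0, "az": 0, "fingers": 0}
    - {"dx": 1.5, "dy": 0, "dz": 0, "ax": 0, "ay": 0, "az": 0, "fingers": 0}

```text
clock: 8.3
tcp_pos: [0.637, -0.0074, 0.0571]
orientation: [179.9, 0.2, 81.9]
force: [-0.9, -7.8, 4.0]
finger_gap: 0.0
finger_force: 3.4
```

Request:
carry_out:
  targets:
    - {"dx": 1, "dy": 0, "dz": 0, "ax": 0, "ay": 0, "az": 0, "fingers": 0}
    - {"dx": 1.5, "dy": 0, "dz": 0, "ax": 0, "ay": 0, "az": 0, "fingers": 0}

```text
clock: 8.5
tcp_pos: [0.6372, -0.0065, 0.0572]
orientation: [179.9, 0.2, 81.9]
force: [-1.4, -9.8, 4.7]
finger_gap: -0.0
finger_force: 4.6
```

Request:
carry_out:
  targets:
    - {"dx": 1, "dy": 0, "dz": 0, "ax": 0, "ay": 0, "az": 0, "fingers": 0}
    - {"dx": 1.5, "dy": 0, "dz": 0, "ax": 0, "ay": 0, "az": 0, "fingers": 0}

```text
clock: 8.7
tcp_pos: [0.6373, -0.0066, 0.0572]
orientation: [179.9, 0.4, 81.8]
force: [-1.0, -13.2, 4.9]
finger_gap: 0.0001
finger_force: 6.4
```

Request:
carry_out:
  targets:
    - {"dx": 2, "dy": 0, "dz": 0, "ax": 0, "ay": 0, "az": 0, "fingers": 0}
    - {"dx": 3, "dy": 0, "dz": 0, "ax": 0, "ay": 0, "az": 0, "fingers": 0}
    - {"dx": 3, "dy": 0, "dz": 0, "ax": 0, "ay": 0, "az": 0, "fingers": 0}

```text
clock: 9.0
tcp_pos: [0.6375, -0.0066, 0.0572]
orientation: [179.9, 0.7, 81.7]
force: [-1.2, -18.7, 5.5]
finger_gap: 0.0001
finger_force: 9.7
```

The position has stopped changing while the force climbs to 19 N, so the open end is on the wall. Now retreat along the lane and rise.

Request:
carry_out:
  targets:
    - {"dx": -5, "dy": 0, "dz": 0, "ax": 0, "ay": 0, "az": 0, "fingers": 0}
    - {"dx": -15, "dy": 0, "dz": 0, "ax": 0, "ay": 0, "az": 0, "fingers": 0}
    - {"dx": -35, "dy": 0, "dz": 0, "ax": 0, "ay": 0, "az": 0, "fingers": 0}
    - {"dx": -60, "dy": 0, "dz": -15, "ax": 0, "ay": 0, "az": 0, "fingers": 0}
    - {"dx": -90, "dy": 0, "dz": -40, "ax": 0, "ay": 0, "az": 0, "fingers": 0}
    - {"dx": -120, "dy": 0, "dz": -75, "ax": 0, "ay": 0, "az": 0, "fingers": 0}
    - {"dx": -150, "dy": 0, "dz": -115, "ax": 0, "ay": 0, "az": 0, "fingers": 0}
    - {"dx": -180, "dy": 0, "dz": -150, "ax": 0, "ay": 0, "az": 0, "fingers": 0}
    - {"dx": -195, "dy": 0, "dz": -170, "ax": 0, "ay": 0, "az": 0, "fingers": 0}
    - {"dx": -200, "dy": 0, "dz": -180, "ax": 0, "ay": 0, "az": 0, "fingers": 0}
    - {"dx": -200, "dy": 0, "dz": -180, "ax": 0, "ay": 0, "az": 0, "fingers": 0}

```text
clock: 10.1
tcp_pos: [0.6101, -0.1979, 0.2373]
orientation: [179.9, -0.0, 81.9]
force: [-0.2, -0.9, 0.3]
finger_gap: 0.0003
finger_force: 0.0
```

```bash
python3 -c "
from h import *
go(.082,-.631,.056)
p,d=viewer.snapshot('scene');cv2.imwrite('pics/s6.png',cv2.resize(p[100:300,220:420],None,fx=3,fy=3))
W=world('scene',d).reshape(-1,3);u,v,z=W@U,W@V,W[:,2]
k=(abs(v+.631)<.03)&(u>.02)&(u<.23)&(z>.06)&(z<.085);print(k.sum(),np.percentile(u[k],[0,2,98,100]),np.median(v[k]))
"
```

```text
t 10.1 uvz -0.11104432494848065 -0.6317026738850329 0.23728636466359188 F [-0.2 -0.9  0.3] gap 0.0002818549992836431
shift [192.9  -1.3 181.4] turn [ 0.002 -0.001 -0.001]
924 [0.09298361 0.09695063 0.20871472 0.21021636] -0.6336600580251167
```

View pics/s6.png

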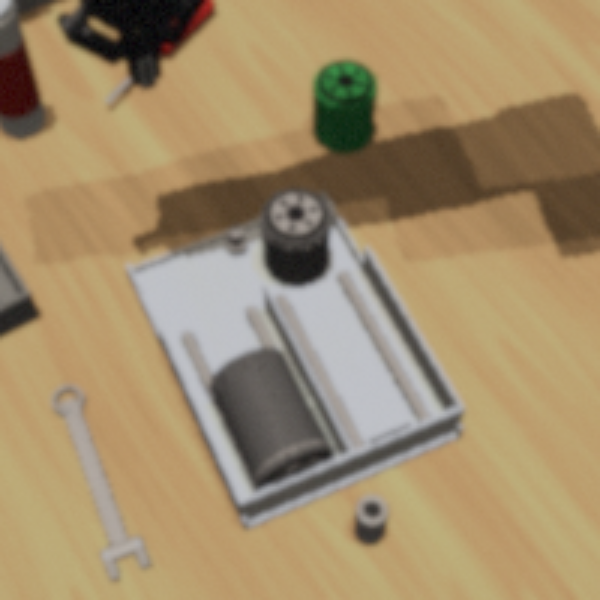

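The tall filter lies in its lane with its open end (295,465) against the wall. The short filter, plug and socket stand where they were, and the arm is clear.

```bash
python3 -c "
from h import *
print(sign_off())"
```

```text
the job is handed in; nothing more can be done
None
```

The tall filter was tipped over into its own lane and pushed until its open end met the end wall; in the last camera view the short filter, plug and socket had not moved, and I handed the job in at about 10 s of the 42 s allowed.

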